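Clamp a racing plate with the fold-out crank

ROBOT

A 6-joint arm with a two-finger parallel gripper is mounted at the origin on the work surface. World frame = base frame: x ahead of the robot, y to its left, z up, the work surface at z = 0. Lengths are in mm, angles in rad, forces in N, time in s.
With the tool pointing down it reaches from about 275 to 1000 mm from the base axis. Payload 8.4 kg.
Tool frame: the origin (TCP) lies at the very end of the fingers, on their centre line; the grasp point (between the pads) lies 19 mm behind it; z points along the fingers, y is the line along which they close (so a half turn about z gives the same grasp; the last joint's range is limited). The gripper opens to 85 mm and grips with 20 to 120 N. Pads are 22 mm wide; open, the fingers measure 114 mm over their backs; the gripper's body (76 mm by 85 mm) begins 54 mm behind the grasp point. The pads swing forward as they close: fully open they stand 13 mm farther back than shut.
Start: joints at [-0.002, 0.353, 1.633, -0, 1.155, -0.002], TCP at [625.002, -0, 231.281] pointing down, gripper open.
Joint ranges: [-2.63, 2.63], [-0.92, 2.1], [0.06, 2.66], [-1.3, 4.44], [0, 2.69], [-3.02, 3.02]. Speed limits (rad/s): [2.22, 2.22, 2.79, 3.14, 3.14, 3.14].

INTERFACE

Orientations are given as [roll, pitch, yaw] about the fixed x, y, z axes, in that order (R = Rz(yaw) Ry(pitch) Rx(roll)).
In Python, from rig import sensors, grab_frame, camera_params, order gives the robot as it stands. The module is installed in compiled form; this text tells all that it offers.
- The arm moves only by the tool move_arm, never from a script. Its argument "motion" is a list of rows, each a list of 7 numbers: the turn, a rotation vector about the tool's x, y, z in rad, then the shift along the tool's x, y, z in m, then the finger opening in m, from 0 to 0.0854. A call has 1 to 8 rows; each row is the pose to reach, as a shift and turn from the pose commanded when the call began, along the tool's axes at that moment; what a row does not reach only later rows make up. A row lasts 1/8 s, in which the tool goes at most 62.5 mm and 10.7 degrees, less where a joint would pass 70% of its speed; a pose out of reach is approached as far as the arm can. A call with a gripper value outside its range is refused whole. The fingers move at their own pace and stop on an object; "grip_force" is the grip in N (left out, the last holds). Time passes only in rows, so rows that repeat a pose let the fingers close. It gives the time, the measured TCP pose, the force, the opening and the grip force at its end, in the units of the state.
- sensors.sense(): the state, without advancing time (a new reading comes with each control period).
- grab_frame(name): name is "scene" or "side" or "wrist"; returns (picture, depth): 400x640x3 uint8, red, green, blue; 400x640 float32, mm along the optical axis (not along the pixel's ray), 0 where there is no reading.
- camera_params(name): a dict with "camera_matrix" (3x3 intrinsics, pixels), "k1" (the pictures are not rectified: a ray, as slopes to the right and down, at radius r is drawn at 1 + k1 r^2 times it, then the intrinsics apply), "world_from_camera" (4x4, takes a point from camera to world coordinates). Camera axes: x right, y down, z forward; pixel columns grow to the right and rows downward; lengths in mm; the calibration is good to about 2 mm. A picture is of the moment at which its call begins: read the wrist's pose just before it. camera_params takes no time and is no camera call; for the wrist camera it gives the pose at the moment of the call.
- order.sign_off(): hands the job in; it is judged then, once.
The state is a dict: "clock": time; "qpos": joint angles; "qvel": joint speeds; "joint_efforts": joint torques, N m; "eef_pos": TCP position; "tcp_rot": TCP orientation; "contact_force": force on the tool from outside, world axes, zero at the start; "wrist_torque": the same for the moment, N m; "opening": opening from 0.0 (shut) to 1.0 (fully open); "grasp_force": force on a finger pad.
Only numpy, scipy, OpenCV 4.12 (cv2) and the standard library are available. Lean on these libraries where they do the work, as an engineer would, in place of code of your own. Each camera call takes 0.05 s, during which the arm holds its last target. There are 200 camera calls.

TASK

Clamp the aluminium racing plate that lies between the jaws of the bench clamp: swing the folded handle fully up out of the crank arm, wind the crank clockwise (seen from above) by that upright handle until you feel the jaws grip the plate firmly, at a squeeze of about 60 N, and then fold the handle flat down onto the arm again, leaving the plate clamped. Feel for it: the thin plate bends if the crank is forced. Leave everything else on the bench where it is.

Things in the scene. Friction and masses are not known exactly. Their poses are not given: they have to be found in the camera images.
- clamp: Grey cast bench clamp bolted to the plate bench: bed 150 mm (its x) by 280 mm (its y), top of the bed 20 mm above the bench; at its -y end a geared head 70 x 70 mm, 90 mm tall, carrying the crank; at its +y end a fixed steel jaw 110 mm wide, top at 56 mm, gripping face at y = +102 mm. Origin: centre of the bed's underside. Its place and yaw vary.
- crank_axis (a point): Point on the crank's upright axis, above the geared head, at the height of the handle's fold hinge (136 mm above the bench); fixed to the clamp, axes as the clamp's. The steel crank arm below it is 12 mm wide, its top 11 mm under this height; round shaft of 16 mm diameter under the arm.
- crank (a joint): Crank angle, rad, growing clockwise seen from above: at 0 the arm points from the axis along the clamp's +x, at angle a along that direction turned clockwise by a. It starts between 0 and 2.2; the plate is gripped somewhere around 5.5 to 8. It stays where it is left. Winding freely takes about 6 N at the upright handle (0.45 N m of friction, always against the motion).
- handle (a joint): Fold angle of the crank handle, rad: 0 = folded, lying flat over the crank arm and pointing from its hinge to the crank axis; 1.57 = standing straight up (stop at 1.6). The hinge is stiff enough to stay at any angle (0.15 N m).
- handle_hinge (a point): Fold hinge of the handle at the outer end of the crank arm, 77 mm from the crank axis, 136 mm above the bench, between two small steel cheeks (20 mm over all); hinge line level and square to the arm.
- handle_grip (a point): Point on the handle's own axis, 45 mm from the fold hinge. The handle is a round wooden sleeve, 20 mm in diameter, reaching from 12 to 72 mm from the hinge; it spins freely on its pin.
- jaw: Moving steel jaw, 110 mm wide, 24 mm thick, top 55 mm above the bench; winding clockwise drives it along the clamp's +y to the fixed jaw, 4 mm per rad. Merely pushing the loose plate adds almost no effort; once gripped, squeeze climbs fast (about 20 N per 0.1 rad) and 100 N of it adds 5.2 N at the handle (60 N: 3 N). Origin: bottom edge of its gripping face, in the middle.
- plate: The aluminium racing plate (light horseshoe) lying loose on the bed between the jaws: about 105 mm wide (its y), 110 mm long (its x, toe at +x), web 18 mm, 8 mm thick. Origin: centre of its underside. It lies some mm off centre and askew by up to 0.3 rad; as the jaw closes it slides and may turn square or be gripped askew, so where the grip comes can only be felt.
- spare_plate: A second, slightly smaller racing plate lying on the bench near the clamp; leave it. Origin: centre of its underside.
- nail_tin: Open round red enamel nail tin, 76 mm wide, 60 mm tall; leave it. Origin: centre of its underside.
- clinch_block: Steel clinching block 60 x 35 x 30 mm; leave it. Origin: centre of its underside.
- mallet: Pine mallet lying on the bench, handle along its x, 65 mm high; leave it.
- hoof_tester: Chrome hoof tester (large pincers, 310 mm long, 18 mm high) lying on the bench; leave it.
Things that resemble listed ones, but are neither listed nor needed, are in the scene too. Leave any pink or turquoise look-alike of the plate alone.

How it is judged (in metres and radians):
On the way, in this order (a step that is already met when the one before it is completed fails the run):
1. the handle is swung up out of the arm, the plate not yet clamped (value of joint handle above 1.35 rad and contact force between jaw and plate below 15 N), for 0.2 s.
2. the plate is gripped firmly between the jaws with the handle upright (value of joint handle above 1.1 rad and contact force between each of jaw, clamp and plate above 35 N), for 0.3 s.
At the end, for the whole second after the job is handed in: The handle lies folded flat on the arm (within 0.12 rad); the moving jaw presses on the plate with 35 to 95 N; the plate lies flat on the bed between the jaws (within 5 mm and 0.1 rad) (value of joint handle below 0.12 rad and contact force between jaw and plate between 35 and 95 N and z of plate in the frame of clamp below 0.025 m and angle between plate's own z axis and vertical below 0.1 rad); the robot touches nothing.
It fails at once if the plate is bent: jaw force on it above 130 N (contact force between jaw and plate above 130 N).
It fails at once if a thing that should be left alone is moved by more than 30 mm (distance of any of spare_plate, nail_tin, clinch_block, mallet, hoof_tester from where it was at the start of the episode above 0.03 m).
It also fails if it takes over 72 s, if anything falls off the work surface, if the arm or the gripper's body presses on something with over 40 N, if the wrist force passes 120 N, or if a joint passes its speed limit or range.

## Working session

There is one attempt and no reset: what is moved stays moved. The work goes in short steps, Python scripts to look and compute and a tool call to move; the robot and the scene stay as the last step left them, time stands still between calls to the robot, and variables do not carry over. Pictures are saved under pics/ and viewed, at most 10 in all, crops included, and the job is handed in when it is done.

Besides the shell and the picture viewer there is one more tool, called by a JSON object that holds its "op" and its "data", one argument or row to a line. move_arm: Moves the arm, as the interface text tells. Its arguments: {"type":"object","properties":{"motion":{"type":"array","items":{"type":"array","items":{"type":"number"}}},"grip_force":{"type":"number"}},"required":["motion"]}

```bash
mkdir -p pics; python3 - <<'E'
from rig import sensors, grab_frame, camera_params
import cv2, numpy as np
for n in ("scene","side"):
    p,d=grab_frame(n); cv2.imwrite(f"pics/{n}0.png",p[:,:,::-1]); np.savez(f"{n}0.npz",p=p,d=d)
    c=camera_params(n); print(n,c)
p,d=grab_frame("wrist"); cv2.imwrite("pics/wrist0.png",p[:,:,::-1]); np.savez("wrist0.npz",p=p,d=d)
print(camera_params("wrist")); print(sensors.sense())
E
```

```text
scene {'camera_matrix': array([[469.55928098,   0.        , 317.11626525],
       [  0.        , 469.55928098, 200.00647071],
       [  0.        ,   0.        ,   1.        ]]), 'k1': -0.0910703110465316, 'world_from_camera': array([[ 2.90250465e-01,  7.14878655e-01, -6.36162853e-01,
         1.27091075e+03],
       [ 9.56783301e-01, -2.04355881e-01,  2.06892214e-01,
        -2.40106276e+02],
       [ 1.78992074e-02, -6.68720556e-01, -7.43298350e-01,
         9.67408374e+02],
       [ 0.00000000e+00,  0.00000000e+00,  0.00000000e+00,
         1.00000000e+00]])}
side {'camera_matrix': array([[413.46454379,   0.        , 324.41372817],
       [  0.        , 413.46454379, 198.33816053],
       [  0.        ,   0.        ,   1.        ]]), 'k1': -0.07327039793795571, 'world_from_camera': array([[-9.99073427e-01, -3.37428759e-02,  2.67152813e-02,
         4.82738304e+02],
       [-4.23703034e-02,  6.62205393e-01, -7.48123503e-01,
         7.89647294e+02],
       [ 7.55283517e-03, -7.48562246e-01, -6.63021507e-01,
         7.86655316e+02],
       [ 0.00000000e+00,  0.00000000e+00,  0.0000
[... 626 characters left out ...]
array([-2.40872280e-03,  3.53532197e-01,  1.63393252e+00, -1.02884460e-05,
        1.15519343e+00, -2.42702126e-03]), 'qvel': array([ 1.14190391e-04, -6.83746656e-04, -3.42636933e-03, -3.94744842e-05,
       -1.47173908e-03, -5.37091492e-05]), 'joint_efforts': array([-7.39769093e-04, -6.05638933e+01, -3.42338884e+01, -2.29960733e-05,
        6.16452831e-03, -4.00942213e-05]), 'eef_pos': array([ 6.24653627e+02, -7.84170640e-03,  2.30720366e+02]), 'tcp_rot': array([-3.14052714e+00,  6.82219116e-06,  1.57081879e+00]), 'contact_force': array([ 0.28463873, -0.03108784, -0.8033551 ]), 'wrist_torque': array([ 0.00136653, -0.00242097,  0.05099983]), 'grasp_force': 0.0, 'opening': 0.9971763949893097}
```

View pics/scene0.png

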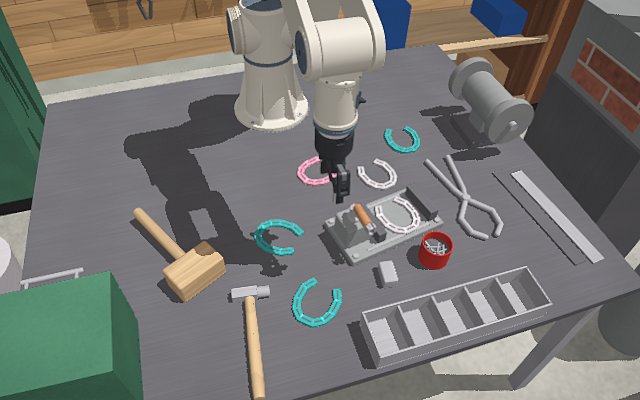

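View pics/side0.png

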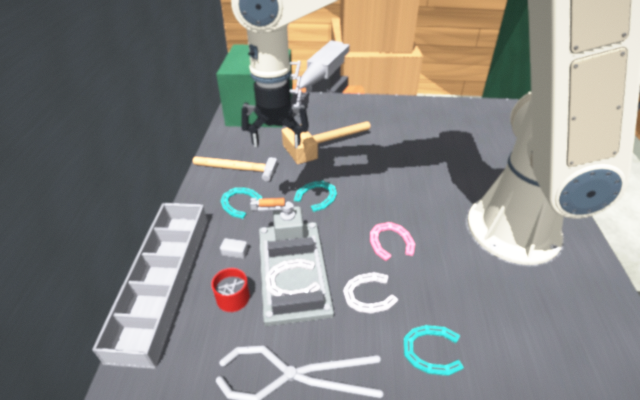

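The scene view shows the clamp at about (380,225), with the orange handle near (363,214) and the head at the left. The side view shows the clamp bed spanning (260–330, 225–320), with the handle at (270,203).

```bash
cat > h.py <<'E'
import numpy as np, cv2
from rig import grab_frame, camera_params, sensors
def cloud(n,d,c=None):
    c=c or camera_params(n); K=c["camera_matrix"]
    v,u=np.mgrid[0:400,0:640]
    xy=np.stack([(u-K[0,2])/K[0,0],(v-K[1,2])/K[1,1]],-1); q=xy.copy()
    for _ in range(8): q=xy/(1+c["k1"]*(q**2).sum(-1,keepdims=True))
    P=np.concatenate([q*d[...,None],d[...,None]],-1)
    T=c["world_from_camera"]; return P@T[:3,:3].T+T[:3,3]
def orange(p):
    h=cv2.cvtColor(p,cv2.COLOR_RGB2HSV); return (h[...,0]<18)&(h[...,0]>5)&(h[...,1]>150)&(h[...,2]>80)
E
python3 - <<'E'
from h import *
tiles=[]
for n,(x0,y0,x1,y1) in (("scene",(310,170,460,280)),("side",(230,180,350,330))):
    z=np.load(n+"0.npz"); p,d=z["p"],z["d"]; W=cloud(n,d)
    m=np.zeros((400,640),bool); m[y0:y1,x0:x1]=1
    o=orange(p)&m&(d>0); P=W[o]
    print(n,o.sum(),np.median(P,0),P.min(0),P.max(0))
    t=P[P[:,2]>np.percentile(P[:,2],60)]; xy=P[:,:2]; r=cv2.minAreaRect(xy.astype(np.float32)); print(r)
    for nm,lo,hi in (("bed",12,24),("head",84,94),("jaw",50,58),("arm",115,130)):
        k=m&(d>0)&(W[...,2]>lo)&(W[...,2]<hi)
        k=cv2.morphologyEx(k.astype(np.uint8),cv2.MORPH_OPEN,np.ones((2,2),np.uint8))>0
        Q=W[k]; print(nm,len(Q), cv2.minAreaRect(Q[:,:2].astype(np.float32)), np.median(Q,0))
    c=cv2.resize(p[y0:y1,x0:x1,::-1],None,fx=4,fy=4,interpolation=cv2.INTER_CUBIC); cv2.imwrite(f"pics/{n}_c.png",c)
E
```

```text
scene 12 [623.57835954  68.24732695 137.65441655] [608.30995452  65.39248599 135.36894129] [658.90586551  73.17910595 146.9165005 ]
((633.73486328125, 68.96125793457031), (50.97330093383789, 2.6840763092041016), 6.498326301574707)
bed 2189 ((774.8056030273438, 16.69024658203125), (318.133056640625, 1071.0045166015625), 46.08915328979492) [618.95856455 197.9362172   20.73662109]
head 284 ((613.6142578125, 61.68524169921875), (81.56790924072266, 43.80204391479492), 19.65765953063965) [615.09798156  54.8794068   90.49804734]
jaw 462 ((641.5975341796875, 203.91307067871094), (230.93797302246094, 305.1109619140625), 12.835182189941406) [595.15822536 271.62348019  55.29794706]
arm 55 ((635.2840576171875, 78.95689392089844), (63.098167419433594, 79.55763244628906), 58.49868392944336) [608.30995452  70.24167752 124.20554251]
  return _methods._mean(a, axis=axis, dtype=dtype,
  ret = um.true_divide(
Traceback (most recent call last):
ValueError: zero-size array to reduction operation minimum which has no identity
```

View pics/scene_c.png

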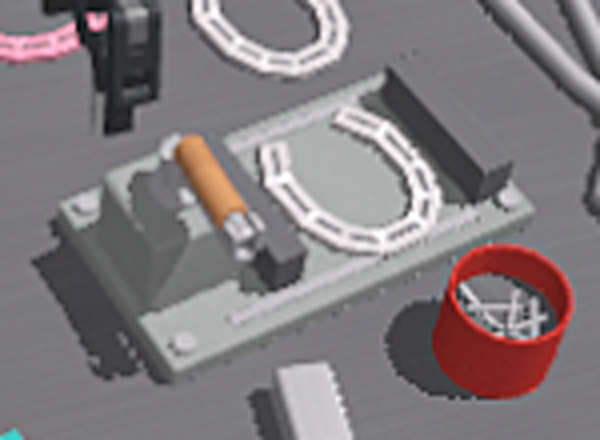

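The crop shows the handle's wood from about (190,145) to (235,210) and the hinge cheeks at about (240,228). The bed corners are at (65,210), (165,375), (535,210) and (390,75), with the fixed jaw at the right end.

```bash
python3 - <<'E'
from h import *
img=[]
for n,(x0,y0,x1,y1) in (("scene",(310,170,460,280)),("side",(230,180,350,330))):
    z=np.load(n+"0.npz"); p,d=z["p"],z["d"]; W=cloud(n,d)
    m=np.zeros((400,640),bool); m[y0:y1,x0:x1]=1
    p16=p.astype(int); o=(p16[...,0]-p16[...,2]>60)&(p16[...,1]>p16[...,2]+15)&m&(d>0)&(W[...,2]>100); P=W[o]
    print(n,"handle",len(P),np.median(P,0))
    c,s,_=np.linalg.svd(P-P.mean(0),full_matrices=False)[0:3]; print(P.mean(0).round(1),_[0].round(3),np.percentile((P-P.mean(0))@_[0],[2,98]).round(1))
    # ortho height map
    k=m&(d>0)&(W[...,2]>-10)&(W[...,2]<150)
    for nm,lo,hi in (("bed",14,25),("head",86,94),("jaws",50,58),("arm+hub",118,150)):
        q=(k&(W[...,2]>lo)&(W[...,2]<hi)).astype(np.uint8)
        nn,lab,st,_c=cv2.connectedComponentsWithStats(q,connectivity=8)
        for i in np.argsort(-st[1:,4])[:2]+1:
            if st[i,4]<15: continue
            Q=W[lab==i]; print(nm,st[i],[np.round(t,1).tolist() if not np.isscalar(t) else round(t,2) for t in cv2.minAreaRect(Q[:,:2].astype(np.float32))],np.median(Q[:,2]).round(1))
            img.append((n,nm,Q))
    c=cv2.resize(p[y0:y1,x0:x1,::-1],None,fx=4,fy=4,interpolation=cv2.INTER_CUBIC); cv2.imwrite(f"pics/{n}_c.png",c)
E
```

```text
scene handle 173 [637.12073805  74.87103101 144.51470402]
[636.5  75.3 143.8] [0.993 0.117 0.002] [-28.7  26.4]
bed [ 325  189  119   75 2203] [[581.0, 171.1], [153.1, 280.3], 11.16] 21.2
bed [419 249  27  18  79] [[726.7, 232.2], [71.3, 25.3], 40.37] 20.4
head [336 209  28  24 273] [[603.4, 58.9], [69.4, 41.0], 12.56] 90.5
jaws [406 184  33  31 285] [[559.2, 282.2], [109.8, 30.0], 11.63] 55.5
jaws [361 204  26  33 162] [[589.4, 131.4], [108.3, 23.2], 5.42] 56.4
arm+hub [350 204  27  32 354] [[633.8, 77.1], [99.3, 23.2], 8.72] 141.7
side handle 202 [631.82583296  82.39593559 142.9816948 ]
[631.2  81.5 142. ] [ 0.991  0.132 -0.013] [-28.8  28.7]
bed [ 259  223   75  101 3238] [[578.6, 170.4], [151.0, 284.4], 10.91] 20.2
bed [230 290  19  19  61] [[681.5, 271.5], [56.4, 15.8], 54.33] 19.4
head [273 206  30  23 384] [[597.4, 75.4], [68.6, 69.2], 11.29] 89.8
jaws [271 291  53  17 522] [[556.8, 282.6], [110.4, 28.8], 11.16] 56.3
jaws [267 233  47  17 453] [[588.5, 120.7], [109.7, 39.8], 10.82] 55.1
arm+hub [250 198  44  13 465] [[632.0, 76.7], [99.2, 25.3], 6.73] 137.0
```

View pics/side_c.png

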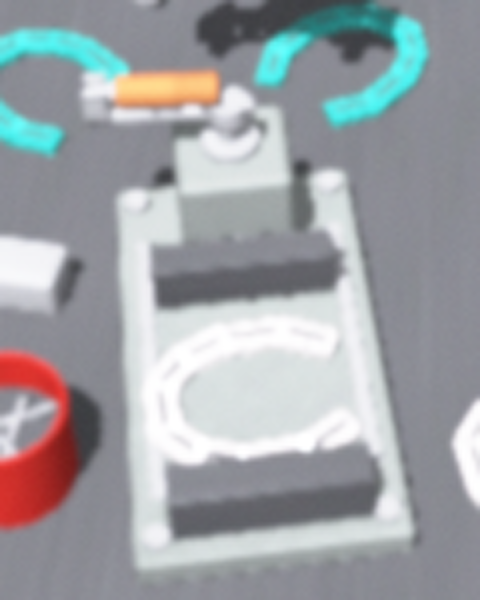

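The side crop shows the handle wood from about (118,90) to (218,85), the cheeks at (97,93), the hub ball at (233,103) and both jaws, with the plate nearly touching the fixed jaw. I'll refine this with the wrist view, which is almost directly above.

```bash
python3 - <<'E'
from h import *
z=np.load("wrist0.npz"); p,d=z["p"],z["d"]; c=camera_params("wrist"); W=cloud("wrist",d,c)
p16=p.astype(int); o=(p16[...,0]-p16[...,2]>60)&(p16[...,1]>p16[...,2]+15)&(W[...,2]>100)&(W[...,2]<160)&(d>0)
# silhouette on plane z=136
K=c["camera_matrix"];T=c["world_from_camera"]
v,u=np.nonzero(o); r=np.c_[(u-K[0,2])/K[0,0],(v-K[1,2])/K[1,1],np.ones(len(u))]@T[:3,:3].T
P=T[:3,3]+r*((136-T[2,3])/r[:,2])[:,None]
print(len(u),u.min(),u.max(),v.min(),v.max(),cv2.minAreaRect(P[:,:2].astype(np.float32)))
Q=W[o]; print(np.median(Q,0),Q[:,2].max())
cv2.imwrite("pics/wc.png",p[:,:,::-1])
m=(W[...,2]>118)&(W[...,2]<160)&(d>0); Q=W[m]; print(len(Q), cv2.minAreaRect(Q[:,:2].astype(np.float32)))
m=(W[...,2]>86)&(W[...,2]<94)&(d>0); Q=W[m]; print(len(Q), cv2.minAreaRect(Q[:,:2].astype(np.float32)))
E
```

```text
2180 290 373 87 122 ((633.9548950195312, 77.83052062988281), (61.6683349609375, 19.32128143310547), 6.36931037902832)
[633.93534918  77.66328371 145.24272725] 148.4195672314019
3545 ((632.7823486328125, 76.61451721191406), (99.70923614501953, 23.43837547302246), 5.473190784454346)
3999 ((598.9924926757812, 73.17405700683594), (69.07567596435547, 69.06884002685547), 11.015155792236328)
```

View pics/wrist0.png

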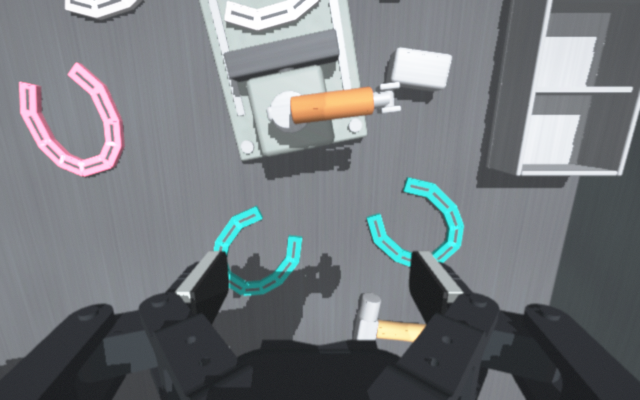

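The wrist view shows the handle from (290,108) to (373,100), the cheeks at (390,97) and the hub at (285,112). That gives the crank axis at about (599.2, 73.8), arm direction 0.115 rad and clamp yaw 0.193. I'll hover over the grip point with the fingers closing across the handle.

{"op": "move_arm", "data": {
  "motion": [
    [0,0,0.182,0.01,0.001,0.006,0.06],
    [0,0,0.364,0.02,0.002,0.012,0.06],
    [0,0,0.546,0.03,0.003,0.018,0.05],
    [0,0,0.728,0.04,0.004,0.024,0.05],
    [0,0,0.91,0.05,0.005,0.03,0.05],
    [0,0,1.092,0.06,0.006,0.036,0.05],
    [0,0,1.274,0.07,0.0063,0.042,0.05],
    [0,0,1.456,0.0775,0.0063,0.05,0.05]
  ]
}}

```text
clock: 1.15
eef_pos: [631.2, 77.9, 180.9]
tcp_rot: [-3.142, 0.0, 0.109]
contact_force: [0.0, 0.1, -0.4]
opening: 0.585
grasp_force: 0.0
```

{"op": "move_arm", "data": {
  "motion": [
    [0,0,0,0,0,0.02,0.05],
    [0,0,0,0,0,0.04,0.05],
    [0,0,0,0,0,0.055,0.05],
    [0,0,0,0,0,0.062,0.045],
    [0,0,0,0,0,0.062,0.03],
    [0,0,0,0,0,0.062,0.018],
    [0,0,0,0,0,0.062,0.016],
    [0,0,0,0,0,0.062,0.016]
  ],
  "grip_force": 30
}}

```text
clock: 2.15
eef_pos: [631.6, 77.1, 119.7]
tcp_rot: [3.141, -0.001, 0.115]
contact_force: [0.4, -3.8, -0.5]
opening: 0.218
grasp_force: 29.4
```

{"op": "move_arm", "data": {
  "motion": [
    [0,0,0,0.0009,0,-0.0089,0.016],
    [0,0,0,0.0036,0,-0.0175,0.016],
    [0,0,0,0.0079,0,-0.0254,0.016],
    [0,0,0,0.0136,0,-0.0323,0.016]
  ]
}}

```text
clock: 2.65
eef_pos: [643.6, 78.7, 151.3]
tcp_rot: [3.141, 0.003, 0.115]
contact_force: [-1.4, -5.0, -11.6]
opening: 0.219
grasp_force: 29.6
```

{"op": "move_arm", "data": {
  "motion": [
    [0,0,0,0.0035,0,-0.003,0.016],
    [0,0,0,0.0071,0,-0.0056,0.016],
    [0,0,0,0.0111,0,-0.0078,0.016],
    [0,0,0,0.0151,0,-0.0096,0.016],
    [0,0,0,0.0195,0,-0.011,0.016],
    [0,0,0,0.0238,0,-0.012,0.016],
    [0,0,0,0.0282,0,-0.0126,0.016],
    [0,0,0,0.0282,0,-0.0126,0.016]
  ]
}}

```text
clock: 3.65
eef_pos: [671.2, 81.9, 164.3]
tcp_rot: [3.141, 0.004, 0.115]
contact_force: [-7.5, -6.4, -1.5]
opening: 0.215
grasp_force: 29.3
```

```bash
python3 - <<'E'
from h import *
print(sensors.sense())
t=[]
for n,(x0,y0,x1,y1) in (("scene",(320,150,420,260)),("side",(220,130,320,240))):
    p,d=grab_frame(n); W=cloud(n,d); p16=p.astype(int)
    m=np.zeros((400,640),bool); m[y0:y1,x0:x1]=1
    o=(p16[...,0]-p16[...,2]>60)&(p16[...,1]>p16[...,2]+15)&m&(d>0)&(W[...,2]>100)&(W[...,2]<230)
    P=W[o]; print(n,len(P),P.mean(0).round(1),np.linalg.svd(P-P.mean(0),full_matrices=False)[2][0].round(2))
    t.append(cv2.resize(p[y0:y1,x0:x1,::-1],None,fx=4,fy=4,interpolation=cv2.INTER_CUBIC))
cv2.imwrite("pics/up.png",np.hstack(t))
E
```

```text
{'clock': 3.65, 'qpos': array([ 1.19338217e-01,  4.96505324e-01,  1.56980176e+00, -4.65331433e-04,
        1.07958160e+00,  1.57539420e+00]), 'qvel': array([ 6.35674747e-04, -3.13582831e-03,  3.73153634e-03, -2.14727728e-04,
       -5.50477467e-03, -3.46566159e-05]), 'joint_efforts': array([ 3.15199479e+00, -7.09015274e+01, -3.80745900e+01,  1.44501396e+00,
       -2.50357926e+00,  2.04957719e-02]), 'eef_pos': array([671.20731671,  81.85224177, 164.31236856]), 'tcp_rot': array([3.14116354, 0.00429414, 0.1149598 ]), 'contact_force': array([-7.48740832, -6.35835156, -1.50672197]), 'wrist_torque': array([-0.95464091,  1.27619389, -0.01794842]), 'grasp_force': 29.28575187921524, 'opening': 0.2149214640316276}
scene 45 [673.   82.8 164.8] [ 0.23 -0.12 -0.97]
side 89 [652.   85.1 192. ] [-0.29 -0.2   0.94]
```

View pics/up.png

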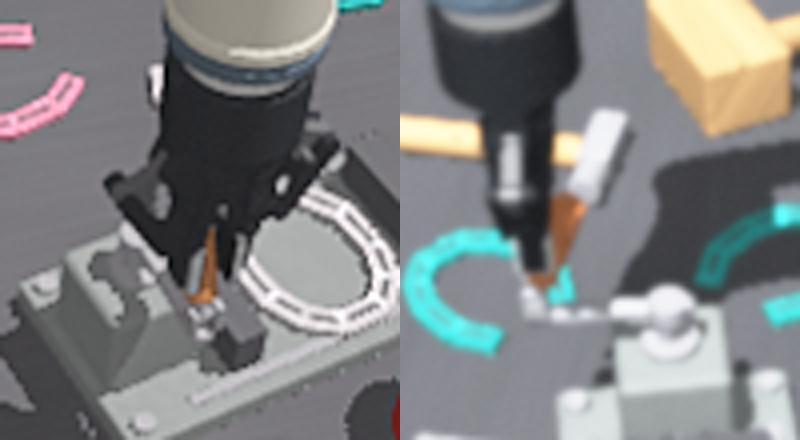

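The handle stands up between the fingers (hinge near (535,300) on the right half), but it still leans inward by roughly 0.25–0.3 rad because it slipped in the pads. I'll turn the tool rigidly about the hinge to bring it up.

{"op": "move_arm", "data": {
  "motion": [
    [0,-0.07,0,0.002,0,0,0.016],
    [0,-0.14,0,0.004,0,0,0.016],
    [0,-0.2,0,0.0057,0,0,0.016],
    [0,-0.25,0,0.007,0,0,0.016],
    [0,-0.25,0,0.007,0,0,0.016]
  ],
  "grip_force": 45
}}

```text
clock: 4.38
eef_pos: [678.3, 82.7, 164.6]
tcp_rot: [3.141, 0.256, 0.115]
contact_force: [-8.9, -5.2, -0.1]
opening: 0.202
grasp_force: 44.3
```

```bash
python3 - <<'E'
from h import *
s=sensors.sense();print(s["contact_force"],s["wrist_torque"])
t=[]
for n,(x0,y0,x1,y1) in (("scene",(340,170,410,260)),("side",(230,150,300,240))):
    p,d=grab_frame(n); W=cloud(n,d)
    t.append(cv2.resize(p[y0:y1,x0:x1,::-1],None,fx=5.5,fy=5.5,interpolation=cv2.INTER_CUBIC))
cv2.imwrite("pics/up2.png",np.hstack(t))
E
```

```text
[-8.9200445  -5.16692034 -0.12044112] [-0.92474872  1.47032117  0.21273973]
```

View pics/up2.png

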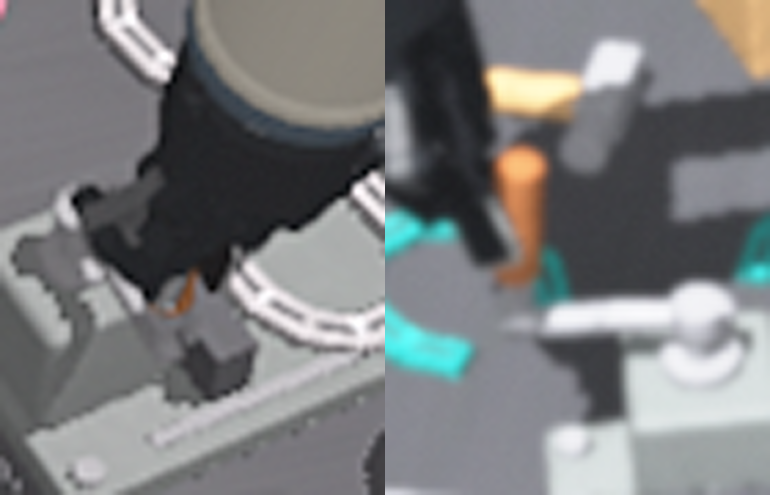

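{"op": "move_arm", "data": {
  "motion": [
    [0,0,0,0,0,0,0.04],
    [0,0,0,0,0,0,0.04],
    [0,0,0,0,0,-0.02,0.04],
    [0,0,0,0,0,-0.045,0.04],
    [0,0.1,0,0,0,-0.07,0.04],
    [0,0.25,0,0.01,0,-0.085,0.04],
    [0,0.25,0,0.01,0,-0.085,0.04]
  ]
}}

```text
clock: 5.35
eef_pos: [710.7, 86.9, 248.1]
tcp_rot: [-3.141, -0.005, 0.115]
contact_force: [-0.2, -0.9, 0.5]
opening: 0.466
grasp_force: 0.0
```

```bash
cat > m.py <<'E'
from h import *
def handle():
    for n in ("scene","side"):
        p,d=grab_frame(n); W=cloud(n,d); p16=p.astype(int)
        o=(p16[...,0]-p16[...,2]>60)&(p16[...,1]>p16[...,2]+15)&(d>0)&(W[...,2]>115)&(W[...,2]<225)&(np.hypot(W[...,0]-599,W[...,1]-73)<110)
        P=W[o]; P=P[np.abs(P-np.median(P,0)).max(1)<45]
        a=np.linalg.svd(P-P.mean(0),full_matrices=False)[2][0]; a*=np.sign(a[2]) if abs(a[2])>.3 else 1
        print(n,len(P),P.mean(0).round(1),a.round(2),P[:,2].min().round(),P[:,2].max().round())
    np.save("last.npy",p)
handle()
E
python3 m.py
```

```text
scene 137 [676.   78.3 178.3] [-0.18 -0.09  0.98] 150.0 210.0
side 178 [667.6  87.2 185.6] [-0.15 -0.12  0.98] 149.0 210.0
```

{"op": "move_arm", "data": {
  "motion": [
    [0,0,0,-0.02,0,0,0.04],
    [0,0,0,-0.0423,0,0.01,0.04],
    [0,0,0,-0.0423,0,0.04,0.04],
    [0,0,0,-0.0423,0,0.07,0.04],
    [0,0,0,-0.0423,0,0.086,0.04],
    [0,0,0,-0.0423,0,0.086,0.018],
    [0,0,0,-0.0423,0,0.086,0.014],
    [0,0,0,-0.0423,0,0.086,0.014]
  ],
  "grip_force": 60
}}

```text
clock: 6.45
eef_pos: [667.9, 81.5, 157.3]
tcp_rot: [3.141, 0.001, 0.115]
contact_force: [2.8, -0.8, -16.1]
opening: 0.218
grasp_force: 59.0
```

{"op": "move_arm", "data": {
  "motion": [
    [0,-0.05,0,0.0015,0,0,0.014],
    [0,-0.1,0,0.003,0,0,0.014],
    [0,-0.15,0,0.0045,0,0,0.014],
    [0,-0.19,0,0.0057,0,0,0.014],
    [0,-0.19,0,0.0057,0,0,0.014]
  ]
}}

```text
clock: 7.08
eef_pos: [672.0, 82.0, 158.2]
tcp_rot: [3.141, 0.196, 0.115]
contact_force: [-9.9, -2.7, -4.6]
opening: 0.218
grasp_force: 60.1
```

```bash
python3 m.py; python3 -c "
from rig import sensors
s=sensors.sense();print(s['contact_force'],s['wrist_torque'])"
```

```text
scene 58 [684.9  81.8 172.3] [0.08 0.06 1.  ] 149.0 199.0
side 4 [674.3  39.8 212.3] [ 0.41 -0.72  0.56] 210.0 219.0
[-8.46481932 -2.66236279 -6.56431976] [-0.29268728  0.78457611  0.04033837]
```

{"op": "move_arm", "data": {
  "motion": [
    [0,0,0,0,0,0,0.035],
    [0,0,0,0,0,0,0.035],
    [0,0.1,0,0.0012,0,-0.0025,0.035],
    [0,0.19,0,0.0024,0,-0.0045,0.035],
    [0,0.19,0,0.0024,0,-0.0045,0.035]
  ]
}}

```text
clock: 7.8
eef_pos: [676.9, 82.9, 163.7]
tcp_rot: [-3.141, -0.002, 0.115]
contact_force: [1.0, -0.4, 0.1]
opening: 0.409
grasp_force: 0.0
```

```bash
python3 m.py
```

```text
return _methods._mean(a, axis=axis, dtype=dtype,
  ret = um.true_divide(
m.py:7: RuntimeWarning: Mean of empty slice.
  a=np.linalg.svd(P-P.mean(0),full_matrices=False)[2][0]; a*=np.sign(a[2]) if abs(a[2])>.3 else 1
Traceback (most recent call last):
  File "m.py", line 10, in <module>
    handle()
    ~~~~~~^^
  File "m.py", line 7, in handle
    a=np.linalg.svd(P-P.mean(0),full_matrices=False)[2][0]; a*=np.sign(a[2]) if abs(a[2])>.3 else 1
      ~~~~~~~~~~~~~~~~~~~~~~~~~~~~~~~~~~~~~~~~~~~~~~~~~^^^
IndexError: index 0 is out of bounds for axis 0 with size 0
```

{"op": "move_arm", "data": {
  "motion": [
    [0,0,0,-0.001,0,0,0.018],
    [0,0,0,-0.001,0,0,0.014],
    [0,0,0,-0.001,0,0,0.014],
    [0,0,0,-0.001,0,0,0.014]
  ],
  "grip_force": 40
}}

```text
clock: 8.4
eef_pos: [676.9, 82.6, 162.4]
tcp_rot: [3.141, -0.001, 0.115]
contact_force: [2.2, -2.2, 4.3]
opening: 0.222
grasp_force: 39.0
```

```bash
cat > w.py <<'E'
import numpy as np,sys
a,s,n=map(float,sys.argv[1:4]); R=.0765
f=lambda D:np.array([R*np.cos(D),R*np.sin(D)])
for i in range(1,int(n)+1):
    q=f(a+i*s)-f(a); print("[0, 0, 0, %.4f, %.4f, 0, 0.014],"%tuple(q),end=" ")
print()
E
for a in 0 1.6 3.2;do python3 w.py $a .2 8;done
```

```text
[0, 0, 0, -0.0015, 0.0152, 0, 0.014], [0, 0, 0, -0.0060, 0.0298, 0, 0.014], [0, 0, 0, -0.0134, 0.0432, 0, 0.014], [0, 0, 0, -0.0232, 0.0549, 0, 0.014], [0, 0, 0, -0.0352, 0.0644, 0, 0.014], [0, 0, 0, -0.0488, 0.0713, 0, 0.014], [0, 0, 0, -0.0635, 0.0754, 0, 0.014], [0, 0, 0, -0.0787, 0.0765, 0, 0.014], 
[0, 0, 0, -0.0151, -0.0020, 0, 0.014], [0, 0, 0, -0.0296, -0.0069, 0, 0.014], [0, 0, 0, -0.0428, -0.0146, 0, 0.014], [0, 0, 0, -0.0542, -0.0248, 0, 0.014], [0, 0, 0, -0.0633, -0.0370, 0, 0.014], [0, 0, 0, -0.0698, -0.0508, 0, 0.014], [0, 0, 0, -0.0735, -0.0657, 0, 0.014], [0, 0, 0, -0.0741, -0.0809, 0, 0.014], 
[0, 0, 0, 0.0024, -0.0151, 0, 0.014], [0, 0, 0, 0.0078, -0.0294, 0, 0.014], [0, 0, 0, 0.0159, -0.0423, 0, 0.014], [0, 0, 0, 0.0264, -0.0534, 0, 0.014], [0, 0, 0, 0.0389, -0.0622, 0, 0.014], [0, 0, 0, 0.0529, -0.0683, 0, 0.014], [0, 0, 0, 0.0678, -0.0716, 0, 0.014], [0, 0, 0, 0.0831, -0.0717, 0, 0.014],
```

{"op": "move_arm", "data": {
  "motion": [
    [0,0,0,-0.0015,0.0152,0,0.014],
    [0,0,0,-0.006,0.0298,0,0.014],
    [0,0,0,-0.0134,0.0432,0,0.014],
    [0,0,0,-0.0232,0.0549,0,0.014],
    [0,0,0,-0.0352,0.0644,0,0.014],
    [0,0,0,-0.0488,0.0713,0,0.014],
    [0,0,0,-0.0635,0.0754,0,0.014],
    [0,0,0,-0.0787,0.0765,0,0.014]
  ]
}}

```text
clock: 9.4
eef_pos: [608.4, -3.3, 162.4]
tcp_rot: [3.14, -0.004, 0.115]
contact_force: [6.9, -2.6, -0.6]
opening: 0.226
grasp_force: 39.4
```

```bash
cat > f.py <<'E'
from h import *
s=sensors.sense(); x,y,z=s["eef_pos"]; a=np.arctan2(y-73.8,x-599.2); f=s["contact_force"]
t=np.array([np.sin(a),-np.cos(a)]); r=np.array([np.cos(a),np.sin(a)])
print("adv",round((.115-a)%(2*np.pi),3),"r",np.hypot(x-599.2,y-73.8).round(1),"ft",(f[:2]@t).round(2),"fr",(f[:2]@r).round(2),"f",f.round(2),"tau",s["wrist_torque"].round(2),s["opening"])
E
python3 f.py
```

```text
adv 1.567 r 77.7 ft -6.53 fr 3.42 f [ 6.89 -2.62 -0.58] tau [-0.31 -1.55 -0.01] 0.22579816543380735
```

{"op": "move_arm", "data": {
  "motion": [
    [0,0,0,-0.0151,-0.002,0,0.014],
    [0,0,0,-0.0296,-0.0069,0,0.014],
    [0,0,0,-0.0428,-0.0146,0,0.014],
    [0,0,0,-0.0542,-0.0248,0,0.014],
    [0,0,0,-0.0633,-0.037,0,0.014],
    [0,0,0,-0.0698,-0.0508,0,0.014],
    [0,0,0,-0.0735,-0.0657,0,0.014],
    [0,0,0,-0.0741,-0.0809,0,0.014]
  ]
}}

```text
clock: 10.4
eef_pos: [523.5, 68.9, 162.3]
tcp_rot: [3.14, 0.0, 0.115]
contact_force: [1.9, -6.4, 5.1]
opening: 0.225
grasp_force: 40.0
```

```bash
python3 f.py; python3 m.py
```

```text
adv 3.191 r 75.9 ft -6.52 fr -1.51 f [ 1.93 -6.41  5.15] tau [-1.07 -0.49  0.05] 0.22495623189564173
scene 91 [531.9  68.5 185.8] [-0.07  0.07  0.99] 153.0 209.0
  return _methods._mean(a, axis=axis, dtype=dtype,
  ret = um.true_divide(
m.py:7: RuntimeWarning: Mean of empty slice.
  a=np.linalg.svd(P-P.mean(0),full_matrices=False)[2][0]; a*=np.sign(a[2]) if abs(a[2])>.3 else 1
Traceback (most recent call last):
  File "m.py", line 10, in <module>
    handle()
    ~~~~~~^^
  File "m.py", line 7, in handle
    a=np.linalg.svd(P-P.mean(0),full_matrices=False)[2][0]; a*=np.sign(a[2]) if abs(a[2])>.3 else 1
      ~~~~~~~~~~~~~~~~~~~~~~~~~~~~~~~~~~~~~~~~~~~~~~~~~^^^
IndexError: index 0 is out of bounds for axis 0 with size 0
```

{"op": "move_arm", "data": {
  "motion": [
    [0,0,0,0.0024,-0.0151,0,0.014],
    [0,0,0,0.0078,-0.0294,0,0.014],
    [0,0,0,0.0159,-0.0423,0,0.014],
    [0,0,0,0.0264,-0.0534,0,0.014],
    [0,0,0,0.0389,-0.0622,0,0.014],
    [0,0,0,0.0529,-0.0683,0,0.014],
    [0,0,0,0.0678,-0.0716,0,0.014],
    [0,0,0,0.0831,-0.0717,0,0.014]
  ]
}}

```text
clock: 11.5
eef_pos: [597.1, 150.1, 162.2]
tcp_rot: [-3.142, 0.003, 0.115]
contact_force: [-5.7, -4.3, 11.4]
opening: 0.224
grasp_force: 40.5
```

```bash
python3 f.py; for a in 4.8 5.04 5.28 5.52 5.76 6.0 6.24 6.48 6.72 6.96 7.2 7.44; do python3 w.py $a .06 4; done
```

```text
adv 4.8 r 76.4 ft -5.78 fr -4.16 f [-5.66 -4.32 11.37] tau [-0.56  0.73 -0.03] 0.22420037261730974
[0, 0, 0, 0.0046, 0.0005, 0, 0.014], [0, 0, 0, 0.0091, 0.0013, 0, 0.014], [0, 0, 0, 0.0135, 0.0024, 0, 0.014], [0, 0, 0, 0.0179, 0.0038, 0, 0.014], 
[0, 0, 0, 0.0043, 0.0016, 0, 0.014], [0, 0, 0, 0.0085, 0.0035, 0, 0.014], [0, 0, 0, 0.0126, 0.0056, 0, 0.014], [0, 0, 0, 0.0165, 0.0079, 0, 0.014], 
[0, 0, 0, 0.0038, 0.0026, 0, 0.014], [0, 0, 0, 0.0074, 0.0054, 0, 0.014], [0, 0, 0, 0.0109, 0.0084, 0, 0.014], [0, 0, 0, 0.0142, 0.0116, 0, 0.014], 
[0, 0, 0, 0.0031, 0.0034, 0, 0.014], [0, 0, 0, 0.0059, 0.0070, 0, 0.014], [0, 0, 0, 0.0086, 0.0108, 0, 0.014], [0, 0, 0, 0.0110, 0.0147, 0, 0.014], 
[0, 0, 0, 0.0022, 0.0040, 0, 0.014], [0, 0, 0, 0.0041, 0.0082, 0, 0.014], [0, 0, 0, 0.0058, 0.0125, 0, 0.014], [0, 0, 0, 0.0072, 0.0168, 0, 0.014], 
[0, 0, 0, 0.0011, 0.0044, 0, 0.014], [0, 0, 0, 0.0020, 0.0089, 0, 0.014], [0, 0, 0, 0.0026, 0.0135, 0, 0.014], [0, 0, 0, 0.0030, 0.0181, 0, 0.014], 
[0, 0, 0, 0.0001, 0.0046, 0, 0.014], [0, 0, 0, -0.0002, 0.0092, 0, 0.014], [0, 0, 0, -0.0006, 0.0137, 0, 0.014], [0, 0, 0, -0.0014, 0.0183, 0, 0.014], 
[0, 0, 0, -0.0010, 0.0045, 0, 0.014], [0, 0, 0, -0.0023, 0.0089, 0, 0.014], [0, 0, 0, -0.0039, 0.0132, 0, 0.014], [0, 0, 0, -0.0057, 0.0174, 0, 0.014], 
[0, 0, 0, -0.0021, 0.0041, 0, 0.014], [0, 0, 0, -0.0044, 0.0081, 0, 0.014], [0, 0, 0, -0.0069, 0.0119, 0, 0.014], [0, 0, 0, -0.0097, 0.0155, 0, 0.014], 
[0, 0, 0, -0.0030, 0.0035, 0, 0.014], [0, 0, 0, -0.0062, 0.0068, 0, 0.014], [0, 0, 0, -0.0095, 0.0099, 0, 0.014], [0, 0, 0, -0.0131, 0.0128, 0, 0.014], 
[0, 0, 0, -0.0037, 0.0027, 0, 0.014], [0, 0, 0, -0.0076, 0.0051, 0, 0.014], [0, 0, 0, -0.0116, 0.0074, 0, 0.014], [0, 0, 0, -0.0158, 0.0093, 0, 0.014], 
[0, 0, 0, -0.0043, 0.0017, 0, 0.014], [0, 0, 0, -0.0086, 0.0032, 0, 0.014], [0, 0, 0, -0.0130, 0.0044, 0, 0.014], [0, 0, 0, -0.0175, 0.0053, 0, 0.014],
```

{"op": "move_arm", "data": {
  "motion": [
    [0,0,0,0.0046,0.0005,0,0.014],
    [0,0,0,0.0091,0.0013,0,0.014],
    [0,0,0,0.0135,0.0024,0,0.014],
    [0,0,0,0.0179,0.0038,0,0.014],
    [0,0,0,0.0222,0.0054,0,0.014],
    [0,0,0,0.0264,0.0073,0,0.014]
  ]
}}

```text
clock: 12.25
eef_pos: [624.0, 146.4, 162.2]
tcp_rot: [-3.14, 0.003, 0.115]
contact_force: [-6.0, 1.7, 9.7]
opening: 0.225
grasp_force: 40.4
```

```bash
python3 f.py; for a in 5.16; do python3 w.py $a .06 8; done
```

```text
adv 5.157 r 76.7 ft -6.22 fr -0.3 f [-5.98  1.73  9.72] tau [0.25 0.62 0.07] 0.22532625795779615
[0, 0, 0, 0.0041, 0.0021, 0, 0.014], [0, 0, 0, 0.0080, 0.0045, 0, 0.014], [0, 0, 0, 0.0118, 0.0070, 0, 0.014], [0, 0, 0, 0.0154, 0.0098, 0, 0.014], [0, 0, 0, 0.0189, 0.0129, 0, 0.014], [0, 0, 0, 0.0222, 0.0161, 0, 0.014], [0, 0, 0, 0.0252, 0.0195, 0, 0.014], [0, 0, 0, 0.0281, 0.0231, 0, 0.014],
```

{"op": "move_arm", "data": {
  "motion": [
    [0,0,0,0.0041,0.0021,0,0.014],
    [0,0,0,0.008,0.0045,0,0.014],
    [0,0,0,0.0118,0.007,0,0.014],
    [0,0,0,0.0154,0.0098,0,0.014]
  ]
}}

```text
clock: 12.75
eef_pos: [640.6, 138.7, 162.2]
tcp_rot: [-3.14, 0.002, 0.115]
contact_force: [-4.7, 3.2, 9.1]
opening: 0.225
grasp_force: 40.4
```

```bash
python3 f.py; for a in 5.4 5.58 5.76; do python3 w.py $a .06 3; done
```

```text
adv 5.395 r 77.0 ft -5.69 fr 0.13 f [-4.72  3.17  9.11] tau [ 0.53  0.63 -0.04] 0.2250134232868564
[0, 0, 0, 0.0035, 0.0030, 0, 0.014], [0, 0, 0, 0.0067, 0.0062, 0, 0.014], [0, 0, 0, 0.0098, 0.0096, 0, 0.014], 
[0, 0, 0, 0.0029, 0.0036, 0, 0.014], [0, 0, 0, 0.0055, 0.0073, 0, 0.014], [0, 0, 0, 0.0079, 0.0112, 0, 0.014], 
[0, 0, 0, 0.0022, 0.0040, 0, 0.014], [0, 0, 0, 0.0041, 0.0082, 0, 0.014], [0, 0, 0, 0.0058, 0.0125, 0, 0.014],
```

{"op": "move_arm", "data": {
  "motion": [
    [0,0,0,0.0035,0.003,0,0.014],
    [0,0,0,0.0067,0.0062,0,0.014],
    [0,0,0,0.0098,0.0096,0,0.014]
  ]
}}

```text
clock: 13.12
eef_pos: [651.6, 130.5, 162.2]
tcp_rot: [-3.14, 0.002, 0.115]
contact_force: [-3.6, 3.4, 7.9]
opening: 0.221
grasp_force: 40.4
```

```bash
python3 f.py
```

```text
adv 5.573 r 77.2 ft -4.92 fr 0.04 f [-3.59  3.36  7.9 ] tau [ 0.65  0.51 -0.  ] 0.22147873762650502
```

{"op": "move_arm", "data": {
  "motion": [
    [0,0,0,0.0029,0.0036,0,0.014],
    [0,0,0,0.0055,0.0073,0,0.014],
    [0,0,0,0.0079,0.0112,0,0.014]
  ]
}}

```text
clock: 13.5
eef_pos: [661.0, 120.5, 162.3]
tcp_rot: [-3.139, 0.001, 0.115]
contact_force: [-3.3, 5.3, 7.5]
opening: 0.226
grasp_force: 40.3
```

```bash
python3 f.py; for a in 5.76 5.94 6.12 6.3 6.48 6.66 6.84 7.02; do python3 w.py $a .06 3; done
```

```text
adv 5.751 r 77.5 ft -6.23 fr 0.55 f [-3.32  5.3   7.49] tau [ 0.86  0.34 -0.01] 0.2258224665069193
[0, 0, 0, 0.0022, 0.0040, 0, 0.014], [0, 0, 0, 0.0041, 0.0082, 0, 0.014], [0, 0, 0, 0.0058, 0.0125, 0, 0.014], 
[0, 0, 0, 0.0014, 0.0044, 0, 0.014], [0, 0, 0, 0.0026, 0.0088, 0, 0.014], [0, 0, 0, 0.0034, 0.0133, 0, 0.014], 
[0, 0, 0, 0.0006, 0.0045, 0, 0.014], [0, 0, 0, 0.0009, 0.0091, 0, 0.014], [0, 0, 0, 0.0010, 0.0137, 0, 0.014], 
[0, 0, 0, -0.0002, 0.0046, 0, 0.014], [0, 0, 0, -0.0007, 0.0091, 0, 0.014], [0, 0, 0, -0.0015, 0.0137, 0, 0.014], 
[0, 0, 0, -0.0010, 0.0045, 0, 0.014], [0, 0, 0, -0.0023, 0.0089, 0, 0.014], [0, 0, 0, -0.0039, 0.0132, 0, 0.014], 
[0, 0, 0, -0.0018, 0.0042, 0, 0.014], [0, 0, 0, -0.0039, 0.0083, 0, 0.014], [0, 0, 0, -0.0062, 0.0123, 0, 0.014], 
[0, 0, 0, -0.0025, 0.0038, 0, 0.014], [0, 0, 0, -0.0053, 0.0075, 0, 0.014], [0, 0, 0, -0.0083, 0.0110, 0, 0.014], 
[0, 0, 0, -0.0032, 0.0033, 0, 0.014], [0, 0, 0, -0.0066, 0.0064, 0, 0.014], [0, 0, 0, -0.0101, 0.0093, 0, 0.014],
```

{"op": "move_arm", "data": {
  "motion": [
    [0,0,0,0.0022,0.004,0,0.014],
    [0,0,0,0.0041,0.0082,0,0.014],
    [0,0,0,0.0058,0.0125,0,0.014]
  ]
}}

```text
clock: 13.88
eef_pos: [668.5, 108.9, 162.3]
tcp_rot: [-3.139, 0.0, 0.115]
contact_force: [-1.8, 6.2, 6.6]
opening: 0.221
grasp_force: 40.3
```

```bash
python3 f.py
```

```text
adv 5.929 r 77.7 ft -6.31 fr 1.23 f [-1.76  6.18  6.64] tau [1.03 0.14 0.02] 0.22105226155663024
```

{"op": "move_arm", "data": {
  "motion": [
    [0,0,0,0.0014,0.0044,0,0.014],
    [0,0,0,0.0026,0.0088,0,0.014],
    [0,0,0,0.0034,0.0133,0,0.014]
  ]
}}

```text
clock: 14.25
eef_pos: [673.7, 96.3, 162.3]
tcp_rot: [-3.139, -0.0, 0.115]
contact_force: [0.3, 5.8, 5.2]
opening: 0.219
grasp_force: 40.1
```

```bash
python3 f.py; python3 - <<'E'
from h import *
for n in ("side","scene"):
    p,d=grab_frame(n); W=cloud(n,d); s=sensors.sense(); print(s["contact_force"].round(2))
    c,si=np.cos(.193),np.sin(.193); L=(W[...,:2]-[580,170.8])@np.array([[c,-si],[si,c]])
    m=(d>0)&(abs(W[...,2]-55.5)<3)&(abs(L[...,0])<53)&(abs(L[...,1])<60); print(n,m.sum(),np.percentile(L[m][:,1],[1,50,99]).round(1))
    h=cv2.cvtColor(p,cv2.COLOR_RGB2HSV); m=(d>0)&(W[...,2]>24)&(W[...,2]<32)&(abs(L[...,0])<72)&(abs(L[...,1])<110)&(p.min(2)>190); print(m.sum(),np.percentile(L[m],[1,50,99],axis=0).round(1).tolist())
E
```

```text
adv 6.105 r 77.8 ft -5.42 fr 2.0 f [0.35 5.77 5.2 ] tau [ 1.13 -0.12  0.02] 0.2194212825544543
[-0.96  5.21  4.19]
side 361 [-31.8 -19.   -6.6]
659 [[-63.2, -47.3], [19.9, 19.8], [62.3, 83.1]]
[0.71 3.66 4.66]
scene 99 [-34.1 -22.   -7.7]
247 [[-36.8, -29.4], [44.3, 56.9], [64.0, 92.5]]
```

{"op": "move_arm", "data": {
  "motion": [
    [0,0,0,0.0006,0.0045,0,0.014],
    [0,0,0,0.0009,0.0091,0,0.014],
    [0,0,0,0.001,0.0137,0,0.014]
  ]
}}

```text
clock: 14.72
eef_pos: [676.6, 82.8, 162.3]
tcp_rot: [-3.139, -0.001, 0.115]
contact_force: [0.2, 6.5, 4.2]
opening: 0.221
grasp_force: 40.0
```

```bash
python3 f.py
```

```text
adv 6.282 r 77.9 ft -6.47 fr 0.95 f [0.19 6.53 4.24] tau [ 1.15 -0.42 -0.06] 0.2208615428714625
```

{"op": "move_arm", "data": {
  "motion": [
    [0,0,0,-0.0004,0.0046,0,0.014],
    [0,0,0,-0.001,0.0091,0,0.014],
    [0,0,0,-0.002,0.0137,0,0.014]
  ]
}}

```text
clock: 15.1
eef_pos: [677.0, 68.9, 162.4]
tcp_rot: [-3.139, -0.003, 0.115]
contact_force: [4.4, 5.8, 1.5]
opening: 0.225
grasp_force: 39.8
```

```bash
python3 f.py
```

```text
adv 0.178 r 78.0 ft -6.07 fr 3.98 f [4.35 5.81 1.51] tau [ 1.12 -0.94  0.  ] 0.2246726559684299
```

{"op": "move_arm", "data": {
  "motion": [
    [0,0,0,-0.0015,0.0045,0,0.014],
    [0,0,0,-0.003,0.0089,0,0.014],
    [0,0,0,-0.0049,0.0132,0,0.014]
  ]
}}

```text
clock: 15.48
eef_pos: [674.7, 54.9, 162.5]
tcp_rot: [-3.14, -0.005, 0.115]
contact_force: [8.6, 4.4, -0.8]
opening: 0.225
grasp_force: 39.6
```

```bash
python3 f.py
```

```text
adv 0.361 r 77.9 ft -6.38 fr 7.31 f [ 8.64  4.41 -0.77] tau [ 0.92 -1.67  0.02] 0.22452265118180217
```

{"op": "move_arm", "data": {
  "motion": [
    [0,0,0,-0.0026,0.004,0,0.014],
    [0,0,0,-0.0051,0.0079,0,0.014],
    [0,0,0,-0.0073,0.0119,0,0.014]
  ]
}}

```text
clock: 15.85
eef_pos: [669.8, 41.5, 162.5]
tcp_rot: [-3.141, -0.007, 0.115]
contact_force: [12.3, 1.0, -3.1]
opening: 0.224
grasp_force: 39.3
```

```bash
python3 f.py; python3 w.py .54 .06 2;python3 w.py .66 .06 2;python3 w.py .78 .06 2;python3 w.py .9 .06 2;python3 w.py 1.02 .06 2
```

```text
adv 0.543 r 77.6 ft -5.99 fr 10.75 f [12.26  0.98 -3.09] tau [ 0.38 -2.26  0.03] 0.22358692613661196
[0, 0, 0, -0.0025, 0.0039, 0, 0.014], [0, 0, 0, -0.0052, 0.0076, 0, 0.014], 
[0, 0, 0, -0.0029, 0.0035, 0, 0.014], [0, 0, 0, -0.0060, 0.0069, 0, 0.014], 
[0, 0, 0, -0.0033, 0.0032, 0, 0.014], [0, 0, 0, -0.0068, 0.0061, 0, 0.014], 
[0, 0, 0, -0.0037, 0.0027, 0, 0.014], [0, 0, 0, -0.0075, 0.0053, 0, 0.014], 
[0, 0, 0, -0.0040, 0.0023, 0, 0.014], [0, 0, 0, -0.0081, 0.0043, 0, 0.014],
```

{"op": "move_arm", "data": {
  "motion": [
    [0,0,0,-0.0017,0.0044,0,0.014],
    [0,0,0,-0.0038,0.0086,0,0.014]
  ]
}}

```text
clock: 16.1
eef_pos: [665.7, 32.9, 162.4]
tcp_rot: [-3.14, -0.004, 0.114]
contact_force: [5.9, 5.0, 2.2]
opening: 0.225
grasp_force: 39.6
```

```bash
python3 f.py
```

```text
adv 0.667 r 78.1 ft -7.33 fr 2.41 f [5.9  4.98 2.21] tau [ 0.89 -1.11  0.01] 0.2246149905541593
```

{"op": "move_arm", "data": {
  "motion": [
    [0,0,0,-0.0027,0.0037,0,0.014],
    [0,0,0,-0.0057,0.0072,0,0.014]
  ]
}}

```text
clock: 16.35
eef_pos: [660.4, 25.2, 162.4]
tcp_rot: [-3.14, -0.003, 0.115]
contact_force: [5.1, 3.7, 2.3]
opening: 0.224
grasp_force: 39.7
```

```bash
python3 f.py; python3 - <<'E'
from h import *
for n in ("side","scene"):
    p,d=grab_frame(n); W=cloud(n,d)
    c,si=np.cos(.193),np.sin(.193); L=(W[...,:2]-[580,170.8])@np.array([[c,-si],[si,c]])
    m=(d>0)&(abs(W[...,2]-55.5)<3)&(abs(L[...,0])<53)&(abs(L[...,1])<60); print(n,m.sum(),np.percentile(L[m][:,1],[1,50,99]).round(1))
    cv2.imwrite(f"pics/g_{n}.png",cv2.resize(p[210:330,240:350,::-1] if n=="side" else p[180:270,330:450,::-1],None,fx=5,fy=5,interpolation=cv2.INTER_CUBIC))
E
```

```text
adv 0.786 r 78.1 ft -6.06 fr 1.7 f [5.1  3.69 2.29] tau [ 0.83 -1.12 -0.02] 0.22390991979872316
side 371 [-28.5 -14.8  -3.5]
scene 242 [-29.4 -16.4  -4.9]
```

View pics/g_side.png

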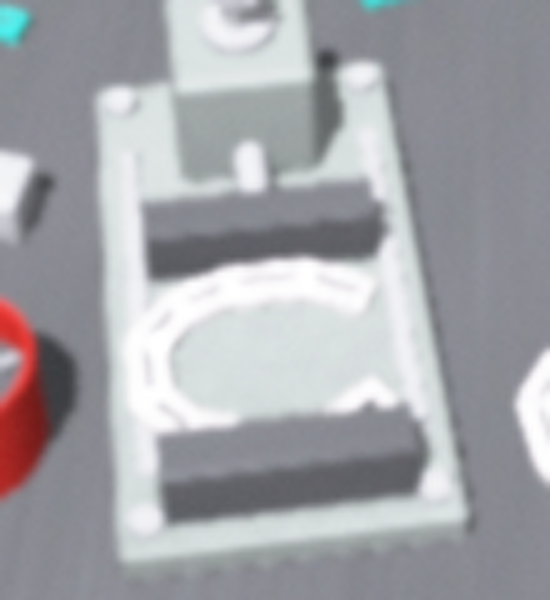

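The jaw front (lower edge near (260,270)) is now practically at the plate, which lies nearly square against the fixed jaw. Force shows no grip yet, so I'll go on in small steps.

{"op": "move_arm", "data": {
  "motion": [
    [0,0,0,-0.0033,0.0032,0,0.014],
    [0,0,0,-0.0068,0.0061,0,0.014]
  ]
}}

```text
clock: 16.7
eef_pos: [654.2, 18.4, 162.4]
tcp_rot: [-3.14, -0.003, 0.115]
contact_force: [5.2, 3.2, 2.1]
opening: 0.225
grasp_force: 39.7
```

```bash
python3 f.py
```

```text
adv 0.904 r 78.1 ft -5.98 fr 1.39 f [5.22 3.23 2.15] tau [ 0.84 -1.16 -0.03] 0.2252250313729573
```

{"op": "move_arm", "data": {
  "motion": [
    [0,0,0,-0.0037,0.0027,0,0.014],
    [0,0,0,-0.0075,0.0053,0,0.014]
  ]
}}

```text
clock: 16.95
eef_pos: [647.3, 12.2, 162.4]
tcp_rot: [-3.14, -0.003, 0.115]
contact_force: [5.1, 4.2, 2.5]
opening: 0.224
grasp_force: 39.8
```

```bash
python3 f.py
```

```text
adv 1.023 r 78.2 ft -6.6 fr -0.19 f [5.09 4.21 2.54] tau [ 0.89 -1.13  0.04] 0.2241974792968647
```

{"op": "move_arm", "data": {
  "motion": [
    [0,0,0,-0.0042,0.0022,0,0.014],
    [0,0,0,-0.0085,0.004,0,0.014]
  ]
}}

```text
clock: 17.2
eef_pos: [639.6, 7.0, 162.4]
tcp_rot: [-3.141, -0.004, 0.115]
contact_force: [6.1, 2.0, 0.8]
opening: 0.222
grasp_force: 39.7
```

```bash
python3 f.py; python3 w.py 1.14 .06 2;  python3 w.py 1.26 .06 2;  python3 w.py 1.38 .06 2; python3 w.py 1.5 .06 2; python3 w.py 1.62 .06 2
```

```text
adv 1.142 r 78.1 ft -6.27 fr 1.4 f [6.09 2.05 0.77] tau [ 0.65 -1.4   0.01] 0.22191894030208748
[0, 0, 0, -0.0042, 0.0018, 0, 0.014], [0, 0, 0, -0.0086, 0.0033, 0, 0.014], 
[0, 0, 0, -0.0044, 0.0013, 0, 0.014], [0, 0, 0, -0.0089, 0.0023, 0, 0.014], 
[0, 0, 0, -0.0045, 0.0007, 0, 0.014], [0, 0, 0, -0.0091, 0.0012, 0, 0.014], 
[0, 0, 0, -0.0046, 0.0002, 0, 0.014], [0, 0, 0, -0.0092, 0.0001, 0, 0.014], 
[0, 0, 0, -0.0046, -0.0004, 0, 0.014], [0, 0, 0, -0.0091, -0.0010, 0, 0.014],
```

```bash
sed -i 's/^print/g=np.array([-s["wrist_torque"][1],s["wrist_torque"][0]])\/.225\nprint("ft_tau",(g@t).round(2));print/' f.py; python3 f.py
```

```text
ft_tau -6.83
adv 1.142 r 78.1 ft -6.27 fr 1.4 f [6.09 2.05 0.77] tau [ 0.65 -1.4   0.01] 0.22191894030208748
```

{"op": "move_arm", "data": {
  "motion": [
    [0,0,0,-0.0042,0.0018,0,0.014],
    [0,0,0,-0.0086,0.0033,0,0.014]
  ]
}}

```text
clock: 17.45
eef_pos: [632.1, 3.0, 162.5]
tcp_rot: [-3.14, -0.005, 0.114]
contact_force: [9.9, 4.2, -1.7]
opening: 0.222
grasp_force: 39.5
```

```bash
python3 f.py
```

```text
ft_tau -9.57
adv 1.251 r 78.1 ft -10.75 fr 0.39 f [ 9.91  4.17 -1.67] tau [ 0.98 -1.92 -0.04] 0.22214953947424218
```

{"op": "move_arm", "data": {
  "motion": [
    [0,0,0,0,0,0,0.014]
  ]
}}

```text
clock: 17.58
eef_pos: [631.6, 2.8, 162.4]
tcp_rot: [-3.141, -0.004, 0.114]
contact_force: [7.5, 3.3, 0.2]
opening: 0.224
grasp_force: 39.8
```

```bash
python3 f.py; python3 -c "
from h import *
for i in range(3):
    grab_frame('side')
    exec(open('f.py').read().split('\n',1)[1])"
```

```text
ft_tau -6.55
adv 1.257 r 78.0 ft -8.13 fr 0.14 f [7.46 3.25 0.22] tau [ 0.64 -1.33  0.04] 0.22414400515613225
ft_tau -6.58
adv 1.257 r 78.0 ft -7.77 fr 0.77 f [7.39 2.53 0.29] tau [ 0.65 -1.33  0.01] 0.22236531097759446
ft_tau -6.46
adv 1.257 r 78.0 ft -7.26 fr 0.92 f [6.99 2.18 0.64] tau [ 0.63 -1.31 -0.07] 0.22118231465369353
ft_tau -6.36
adv 1.257 r 78.0 ft -6.63 fr 0.62 f [6.29 2.19 1.01] tau [ 0.6 -1.3  0. ] 0.2215580963335051
```

{"op": "move_arm", "data": {
  "motion": [
    [0,0,0,-0.0022,0.0007,0,0.014],
    [0,0,0,-0.0044,0.0013,0,0.014]
  ]
}}

```text
clock: 17.98
eef_pos: [628.3, 1.4, 162.5]
tcp_rot: [-3.14, -0.006, 0.114]
contact_force: [10.8, 4.9, -1.8]
opening: 0.222
grasp_force: 39.5
```

```bash
python3 f.py
```

```text
ft_tau -10.15
adv 1.303 r 78.0 ft -11.84 fr -0.48 f [10.81  4.87 -1.84] tau [ 1.07 -2.03 -0.  ] 0.22239791490649757
```

```bash
python3 -c "
from h import *
for i in range(4):
    p,d=grab_frame('side' if i%2 else 'scene')
    exec(open('f.py').read().split('\n',1)[1])
    n='side' if i%2 else 'scene'; W=cloud(n,d)
    c,si=np.cos(.193),np.sin(.193); L=(W[...,:2]-[580,170.8])@np.array([[c,-si],[si,c]])
    m=(d>0)&(abs(W[...,2]-55.5)<3)&(abs(L[...,0])<53)&(abs(L[...,1])<60); print(n,m.sum(),np.percentile(L[m][:,1],[1,50,99]).round(1))
"
```

```text
ft_tau -9.78
adv 1.305 r 78.0 ft -11.98 fr -0.28 f [11.02  4.71 -1.92] tau [ 0.93 -2.    0.02] 0.22280317554799747
scene 245 [-27.4 -15.5  -2.4]
ft_tau -9.03
adv 1.304 r 78.1 ft -10.95 fr 0.24 f [10.25  3.85 -2.11] tau [ 0.88 -1.84 -0.02] 0.2231341297499991
side 360 [-26.9 -13.4  -1.8]
ft_tau -9.08
adv 1.305 r 78.0 ft -11.77 fr 0.07 f [10.95  4.31 -1.86] tau [ 0.86 -1.86 -0.04] 0.22413556085608724
scene 263 [-27.6 -15.   -2. ]
ft_tau -9.05
adv 1.304 r 78.1 ft -11.18 fr -0.15 f [10.32  4.3  -2.01] tau [ 0.89 -1.84 -0.01] 0.2212731914471076
side 367 [-26.2 -13.2  -1.2]
```

{"op": "move_arm", "data": {
  "motion": [
    [0,0,0,0.0012,-0.0004,0,0.014],
    [0,0,0,0.0024,-0.0007,0,0.014]
  ]
}}

```text
clock: 18.42
eef_pos: [628.7, 1.5, 162.3]
tcp_rot: [-3.141, -0.001, 0.115]
contact_force: [1.8, -0.1, 5.1]
opening: 0.22
grasp_force: 40.2
```

```bash
python3 f.py;python3 -c "
from h import *
for i in range(3):
    grab_frame('side')
    exec(open('f.py').read().split('\n',1)[1])"
```

```text
ft_tau -2.11
adv 1.298 r 78.1 ft -1.58 fr 0.8 f [ 1.77 -0.14  5.09] tau [ 0.11 -0.47  0.01] 0.21995874281763025
ft_tau -3.49
adv 1.299 r 78.1 ft -3.39 fr -0.45 f [2.97 1.7  4.63] tau [ 0.25 -0.74 -0.02] 0.22246663817704826
ft_tau -3.59
adv 1.299 r 78.1 ft -4.06 fr 1.84 f [ 4.46 -0.18  4.  ] tau [ 0.27 -0.76  0.02] 0.22170901365735116
ft_tau -3.97
adv 1.299 r 78.0 ft -3.94 fr 0.99 f [4.02 0.57 4.66] tau [ 0.33 -0.83  0.04] 0.2229269930165353
```

{"op": "move_arm", "data": {
  "motion": [
    [0,0,0,0.0008,-0.0002,0,0.014],
    [0,0,0,0.0015,-0.0004,0,0.014]
  ]
}}

```text
clock: 18.82
eef_pos: [629.1, 1.7, 162.3]
tcp_rot: [3.141, 0.001, 0.115]
contact_force: [-0.5, -0.9, 7.5]
opening: 0.223
grasp_force: 40.4
```

```bash
cat > f2.py <<'E'
from h import *
for i in range(3):
    exec(open('f.py').read().split('\n',1)[1]); grab_frame('side')
exec(open('f.py').read().split('\n',1)[1])
E
python3 f2.py | grep -v "^$" | cut -c1-75
```

```text
ft_tau -0.88
adv 1.292 r 78.1 ft 0.85 fr 0.64 f [-0.54 -0.91  7.52] tau [-0.04 -0.23  0.
ft_tau -0.84
adv 1.291 r 78.1 ft -0.84 fr 1.37 f [ 1.3  -0.94  7.05] tau [-0.08 -0.24 -0
ft_tau -1.18
adv 1.292 r 78.1 ft -0.18 fr 0.89 f [ 0.51 -0.75  6.53] tau [ 0.04 -0.27  0
ft_tau -1.17
adv 1.292 r 78.1 ft -0.26 fr 1.15 f [ 0.69 -0.97  6.87] tau [ 0.02 -0.28  0
```

{"op": "move_arm", "data": {
  "motion": [
    [0,0,0,0.0008,-0.0002,0,0.014],
    [0,0,0,0.0015,-0.0004,0,0.014]
  ]
}}

```text
clock: 19.23
eef_pos: [630.4, 2.2, 162.3]
tcp_rot: [3.141, 0.001, 0.115]
contact_force: [1.0, -1.0, 7.5]
opening: 0.222
grasp_force: 40.4
```

```bash
python3 f2.py | cut -c1-75
```

```text
ft_tau -0.37
adv 1.275 r 78.1 ft -0.49 fr 1.31 f [ 0.97 -1.01  7.45] tau [-0.05 -0.11  0
ft_tau -0.6
adv 1.274 r 78.1 ft 0.57 fr 0.78 f [-0.21 -0.95  7.88] tau [ 0.01 -0.14  0.
ft_tau -0.59
adv 1.274 r 78.1 ft 0.84 fr 0.49 f [-0.57 -0.78  7.89] tau [-0.06 -0.17  0.
ft_tau -1.03
adv 1.274 r 78.1 ft -0.01 fr 0.6 f [ 0.25 -0.55  7.75] tau [ 0.05 -0.23 -0.
```

{"op": "move_arm", "data": {
  "motion": [
    [0,0,0,0.001,-0.0003,0,0.014],
    [0,0,0,0.002,-0.0006,0,0.014],
    [0,0,0,0.003,-0.0009,0,0.014]
  ]
}}

```text
clock: 19.75
eef_pos: [632.9, 3.4, 162.3]
tcp_rot: [3.141, 0.002, 0.115]
contact_force: [-1.2, -1.4, 8.5]
opening: 0.226
grasp_force: 40.5
```

```bash
python3 f2.py | cut -c1-75
```

```text
ft_tau 0.73
adv 1.239 r 78.1 ft 1.69 fr 0.76 f [-1.19 -1.42  8.49] tau [-0.11  0.13 -0.
ft_tau 0.64
adv 1.238 r 78.1 ft 1.62 fr 0.6 f [-1.2  -1.25  8.19] tau [-0.14  0.09 -0.0
ft_tau 0.17
adv 1.238 r 78.1 ft 1.87 fr 0.57 f [-1.44 -1.33  9.25] tau [-0.08  0.01 -0.
ft_tau 0.3
adv 1.238 r 78.1 ft 1.78 fr -0.08 f [-1.64 -0.7   8.17] tau [-0.07  0.04  0
```

{"op": "move_arm", "data": {
  "motion": [
    [0,0,0,0.001,-0.0003,0,0.014],
    [0,0,0,0.002,-0.0007,0,0.014]
  ]
}}

```text
clock: 20.15
eef_pos: [634.6, 4.2, 162.2]
tcp_rot: [3.141, 0.002, 0.115]
contact_force: [-1.8, -2.3, 8.7]
opening: 0.226
grasp_force: 40.6
```

```bash
python3 f2.py | cut -c1-75
```

```text
ft_tau 1.48
adv 1.215 r 78.1 ft 2.59 fr 1.22 f [-1.75 -2.26  8.69] tau [-0.23  0.26  0.
ft_tau 1.34
adv 1.213 r 78.1 ft 2.94 fr 1.37 f [-2.   -2.56  8.54] tau [-0.23  0.22  0.
ft_tau 1.2
adv 1.213 r 78.1 ft 2.55 fr 0.24 f [-2.16 -1.37  8.62] tau [-0.17  0.22 -0.
ft_tau 1.13
adv 1.214 r 78.1 ft 2.29 fr 0.33 f [-1.89 -1.33  7.86] tau [-0.18  0.19 -0.
```

{"op": "move_arm", "data": {
  "motion": [
    [0,0,0,0,0,0,0.035],
    [0,0,0,0,0,0,0.035],
    [0,0,0,0,0,-0.03,0.035],
    [0,0,0,0,0,-0.065,0.035],
    [0,0,0,0,0,-0.075,0.03],
    [0,0,-0.18,0.006,0.015,-0.075,0.01],
    [0,0,-0.358,0.0112,0.03,-0.075,0.0],
    [0,0,-0.358,0.0112,0.03,-0.075,0.0]
  ]
}}

```text
clock: 21.3
eef_pos: [649.8, -24.4, 235.7]
tcp_rot: [-3.141, 0.002, 0.471]
contact_force: [0.4, 0.1, 0.9]
opening: -0.001
grasp_force: 0.0
```

```bash
python3 - <<'E'
from h import *
c=camera_params("wrist"); p,d=grab_frame("wrist"); W=cloud("wrist",d,c); p16=p.astype(int)
o=(p16[...,0]-p16[...,2]>60)&(p16[...,1]>p16[...,2]+15)&(d>0)&(W[...,2]>120)&(W[...,2]<225)&(np.hypot(W[...,0]-599,W[...,1]-73)<120)
P=W[o]; print("wrist",len(P)); 
if len(P): print(P.mean(0).round(1), P[P[:,2]>205].mean(0).round(1),(P[:,2]>205).sum())
p,d=grab_frame("scene"); W=cloud("scene",d); p16=p.astype(int)
o=(p16[...,0]-p16[...,2]>60)&(p16[...,1]>p16[...,2]+15)&(d>0)&(W[...,2]>115)&(W[...,2]<225)&(np.hypot(W[...,0]-599,W[...,1]-73)<110)
P=W[o]; print(len(P),P.mean(0).round(1) if len(P) else "")
cv2.imwrite("pics/fold0.png",cv2.resize(p[150:290,310:440,::-1],None,fx=4,fy=4))
E
```

```text
wrist 1312
[638.1   4.9 197.8] [635.2   4.1 208.3] 793
174 [640.4   2.  187.7]
```

View pics/fold0.png

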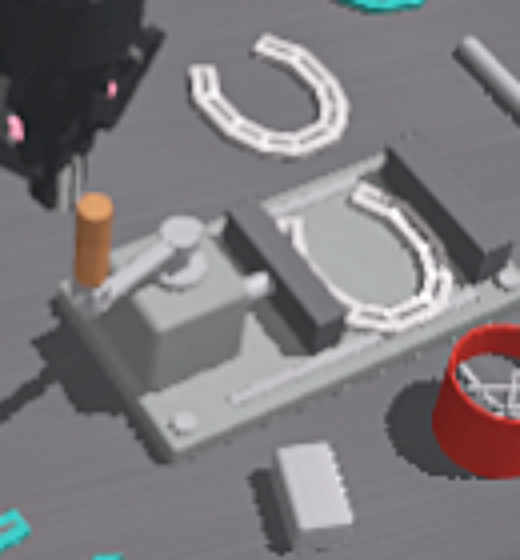

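The handle stands upright at the axis's near-left side (around (92,240) in this crop), its top measured at (635.2, 4.1, 208), and the plate sits between the jaws. Next I'll push the handle down inward with closed fingers from its outer side.

{"op": "move_arm", "data": {
  "motion": [
    [0,0,0,0,0,0.02,0],
    [0,0,0,0,0,0.0407,0],
    [0,0,0,0,-0.006,0.0407,0],
    [0,0,0,0,-0.012,0.0405,0],
    [0,0,0,0,-0.018,0.0403,0],
    [0,0,0,0,-0.025,0.0402,0],
    [0,0,0,0,-0.034,0.042,0],
    [0,0,0,0,-0.0425,0.0447,0]
  ]
}}

```text
clock: 22.4
eef_pos: [631.0, 14.7, 192.9]
tcp_rot: [3.141, -0.001, 0.473]
contact_force: [1.2, -1.2, 3.2]
opening: -0.003
grasp_force: 1.2
```

```bash
python3 f.py; python3 - <<'E'
from h import *
p,d=grab_frame("scene"); W=cloud("scene",d); p16=p.astype(int)
o=(p16[...,0]-p16[...,2]>60)&(p16[...,1]>p16[...,2]+15)&(d>0)&(W[...,2]>115)&(W[...,2]<225)&(np.hypot(W[...,0]-599,W[...,1]-73)<110)
P=W[o]; a=np.linalg.svd(P-P.mean(0),full_matrices=False)[2][0]
print(len(P),P.mean(0).round(1),a.round(2))
E
```

```text
ft_tau -0.27
adv 1.192 r 67.1 ft -0.47 fr 1.62 f [ 1.18 -1.2   3.19] tau [-0.15 -0.15  0.01] -0.0030312355884972494
133 [632.9  17.7 174.1] [ 0.13 -0.51 -0.85]
```

{"op": "move_arm", "data": {
  "motion": [
    [0,0,0,0,-0.0066,0.0033,0],
    [0,0,0,0,-0.0129,0.0075,0],
    [0,0,0,0,-0.0185,0.0124,0],
    [0,0,0,0,-0.0235,0.0179,0],
    [0,0,0,0,-0.0277,0.0241,0],
    [0,0,0,0,-0.0312,0.0307,0],
    [0,0,0,0,-0.0338,0.0377,0],
    [0,0,0,0,-0.0345,0.041,0]
  ]
}}

```text
clock: 23.45
eef_pos: [614.7, 45.0, 150.6]
tcp_rot: [-3.141, 0.001, 0.473]
contact_force: [-0.3, 2.0, 3.1]
opening: 0.003
grasp_force: 1.4
```

```bash
python3 f.py
```

```text
ft_tau 0.42
adv 1.192 r 32.7 ft -0.69 fr -1.92 f [-0.31  2.01  3.14] tau [0.18 0.21 0.  ] 0.0031516035910583748
```

{"op": "move_arm", "data": {
  "motion": [
    [0,0,0,0,0,0.002,0],
    [0,0,0,0,0,0.004,0],
    [0,0,0,0,0,0.005,0]
  ]
}}

```text
clock: 23.82
eef_pos: [615.2, 44.7, 146.3]
tcp_rot: [-3.142, -0.0, 0.473]
contact_force: [-1.8, 2.1, 4.2]
opening: 0.002
grasp_force: 1.7
```

{"op": "move_arm", "data": {
  "motion": [
    [0,0,0,0,0,0.0007,0],
    [0,0,0,0,0,0.0014,0],
    [0,0,0,0,0,0.0014,0]
  ]
}}

```text
clock: 24.2
eef_pos: [615.5, 45.0, 145.4]
tcp_rot: [3.142, -0.001, 0.473]
contact_force: [-1.5, 4.0, 6.6]
opening: 0.001
grasp_force: 3.1
```

{"op": "move_arm", "data": {
  "motion": [
    [0,0,0,0,0,0.001,0],
    [0,0,0,0,0,0.0015,0],
    [0,0,0,0,0,0.0015,0]
  ]
}}

```text
clock: 24.58
eef_pos: [616.1, 45.3, 144.9]
tcp_rot: [3.141, -0.002, 0.473]
contact_force: [-2.4, 3.7, 12.8]
opening: 0.002
grasp_force: 6.1
```

{"op": "move_arm", "data": {
  "motion": [
    [0,0,0,0,0,-0.02,0],
    [0,0,0,0,0,-0.06,0],
    [0,0,0,0,0.04,-0.09,0],
    [0,0,0,0,0.09,-0.1,0],
    [0,0,0,0,0.13,-0.1,0],
    [0,0,0,0,0.13,-0.1,0]
  ]
}}

```text
clock: 25.32
eef_pos: [675.2, -73.9, 243.0]
tcp_rot: [3.14, 0.0, 0.47]
contact_force: [0.2, -0.7, -0.1]
opening: -0.001
grasp_force: 0.0
```

```bash
python3 - <<'E'
from h import *
s=sensors.sense(); print(s["eef_pos"],s["contact_force"])
for n in ("scene","side","wrist"):
    c=camera_params(n); p,d=grab_frame(n); W=cloud(n,d,c); p16=p.astype(int)
    o=(p16[...,0]-p16[...,2]>60)&(p16[...,1]>p16[...,2]+15)&(d>0)&(W[...,2]>115)&(W[...,2]<225)&(np.hypot(W[...,0]-599,W[...,1]-73)<110)
    P=W[o]
    if len(P)<10: continue
    a=np.linalg.svd(P-P.mean(0),full_matrices=False)[2][0]
    print(n,len(P),P.mean(0).round(1),a.round(3),np.arctan2(a[1],a[0]).round(3),P[:,2].max())
    cc,si=np.cos(.193),np.sin(.193); L=(W[...,:2]-[580,170.8])@np.array([[cc,-si],[si,cc]])
    m=(d>0)&(abs(W[...,2]-55.5)<3)&(abs(L[...,0])<53)&(abs(L[...,1])<60); 
    if m.sum(): print(m.sum(),np.percentile(L[m][:,1],[1,50,99]).round(1))
    m=(d>0)&(W[...,2]>22)&(W[...,2]<36)&(abs(L[...,0])<72)&(abs(L[...,1])<110)&(p.min(2)>190); print("plate z",np.percentile(W[m][:,2],[5,50,95]).round(1) if m.sum() else "")
    if n=="side": cv2.imwrite("pics/end.png",cv2.resize(p[170:330,210:350,::-1],None,fx=3.5,fy=3.5))
E
```

```text
[675.18210884 -73.90735845 242.98718962] [ 0.16965842 -0.66212322 -0.07682581]
scene 170 [618.8  41.9 142.9] [ 0.452 -0.892 -0.02 ] -1.101 148.3560577180706
262 [-27.9 -15.7  -2. ]
plate z [22.7 28.1 32. ]
side 165 [613.4  46.5 142.3] [-0.474  0.88  -0.041] 2.065 148.27155164827047
361 [-26.  -13.9  -1.9]
plate z [22.1 26.8 30.5]
wrist 1616 [617.4  41.6 144.1] [ 0.448 -0.894 -0.005] -1.106 148.6406384855733
2257 [-27.  -16.   -3.5]
plate z [22.2 27.8 29.6]
```

View pics/end.png

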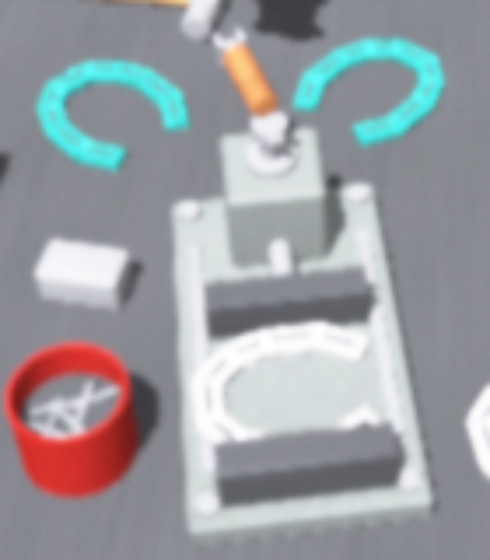

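The handle lies flat on the arm (tilt about 0.01 rad) and its direction is −1.10 rad, the same as when I released it. The plate is still flat between the jaws, the tin and block are in place, and the robot is clear. I'm handing the job in.

```bash
python3 -c "
from rig import order; print(order.sign_off())"
```

```text
the job is handed in; nothing more can be done
None
```

The job is handed in, with no verdict shown: the plate is clamped at a felt squeeze of about 60–80 N, after peaking near 110 N before I backed the crank off, and the handle is folded flat with the robot clear of everything.

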